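Prop the guard flap open and take out the clamp block

ROBOT

A 6-joint arm with a two-finger parallel gripper is mounted at the origin on a cart in front of the work surface, level with it; the furniture and walls round the work are solid. World frame = base frame: x ahead of the robot, y to its left, z up, the work surface at z = 0. Lengths are in mm, angles in rad, forces in N, time in s.
With the tool pointing down it reaches from about 250 to 775 mm from the base axis. Payload 4 kg.
Tool frame: the origin (TCP) lies at the very end of the fingers, on their centre line; the grasp point (between the pads) lies 19 mm behind it (tcp_to_grasp is the distance from the TCP to the grasp point, in mm); x points along the fingers, y is the direction in which the jaws open and shut, and the axes are right-handed (so a half turn about x gives the same grasp; the last joint's range is limited). The gripper opens to 85 mm and grips with 20 to 120 N. Pads are 22 mm wide; open, the fingers measure 114 mm over their backs; the gripper's body (76 mm by 85 mm) begins 54 mm behind the grasp point. The pads swing forward as they close: fully open they stand 13 mm farther back than shut.
Start: joints at [-1.445, 0.087, 1.371, -0, 1.684, -0.103], TCP at [124.741, -535.687, 196.541] pointing down, gripper open.
Joint ranges: [-3.1, 3.1], [-0.76, 2.03], [0.27, 2.55], [-1.08, 4.22], [0.17, 2.65], [-2.57, 2.57]. Speed limits (rad/s): [2.79, 2.79, 3.14, 3.14, 3.14, 3.14].

INTERFACE

Orientations are given as a unit quaternion [w, x, y, z].
In Python, from workcell import * gives the robot as it stands. The module is installed in compiled form; this text tells all that it offers.
- The arm moves only by the shell command python3 -m crank 'ROWS' [OPENING] [FORCE]. ROWS is a JSON object of lists of equal length, an entry for each row: "offset": the shift along the world's x, y, z in units of 0.5 m (1.0 is 0.5 m), a list of three; "delta_rot": the turn, a rotation vector about the world's x, y, z in units of pi/2 rad (1.0 is pi/2 rad), a list of three. A call has 1 to 20 rows; each row shifts and turns the commanded pose from where the row before left it; what a row does not reach is not made up. A row lasts 1/8 s, in which the tool goes at most 62.5 mm and 10.7 degrees, less where a joint would pass 70% of its speed; a pose out of reach is approached as far as the arm can. A call with a number of a shift or a turn outside -1 to 1 is refused whole. A call with a gripper value outside its range is refused whole. OPENING is the opening, from -1 (shut) to 1 (fully open), so that 0 is half open, set as the call begins (- or left out, the last holds). The fingers move at their own pace and stop on an object; FORCE is the grip in N (left out, the last holds). Time passes only in rows, so rows that do not move let the fingers close. It gives the time, the measured TCP pose, the force and the opening at its end, in the units of the state.
- observe(): the state, without advancing time (a new reading comes with each control period).
- camera(name): name is "scene" or "top" or "wrist"; returns (picture, depth): 400x640x3 uint8, red, green, blue; 400x640 float32, mm along the optical axis (not along the pixel's ray), 0 where there is no reading.
- camera_info(name): a dict with "fx", "fy", "cx", "cy" (pixels), "rvec" (rotation vector, rad) and "tvec" (3), from world to camera coordinates, as OpenCV has them; the wrist camera has in their place "mount" (4x4, takes a point from camera to tool coordinates, whose origin is the TCP and whose axes are the tool frame's). Camera axes: x right, y down, z forward; pixel columns grow to the right and rows downward; lengths in mm; the calibration is good to about 2 mm. A picture is of the moment at which its call begins: read the wrist's pose just before it. camera_info takes no time and is no camera call.
- hand_in(): hands the job in, once; it reports no verdict.
The state is a dict: "clock": time; "joint_pos": joint angles; "joint_vel": joint speeds; "joint_torque": joint torques, N m; "eef_pos": TCP position; "tcp_rot": TCP orientation; "ft_force": force on the tool from outside, world axes, zero at the start; "moment": the same for the moment, N m; "width": finger opening in mm.
Only numpy, scipy, OpenCV 4.12 (cv2) and the standard library are available. Lean on these libraries where they do the work, as an engineer would, in place of code of your own. Each camera call takes 0.05 s, during which the arm holds its last target. There are 200 camera calls.

TASK

Lift the hinged guard flap of the small grey cell by its T-shaped pull until it stands upright, and swing the prop stay round until it points to the back of the cell, in front of the flap's ear, so that the flap cannot fall. Only then take the clamp block out of the cell and set it down gently, right way up, on the floor of the aluminium tray; leave the flap propped open and the other parts on the bench where they are.

Things in the scene. Friction and masses are not known exactly. Their poses are not given: they have to be found in the camera images.
- flap_pull (a point): Centre of the flap's pull: black bar along the cell's y axis, 36 mm long, 16 mm diameter, on a 10 mm stem from the middle of the flap's front edge (45 mm between edge and bar centre). Pinch it from above by the two ends of the bar (36 mm); it turns between the fingers as the flap swings. 217 mm from the hinge line.
- flap_hinge (a point): Middle of the flap's hinge line, over the cell's back wall, 52 mm above the bench. Frame: x from front to back of the cell, y to its left (along the hinge), z up. The cell is a grey open box 162 x 162 mm, walls 6 mm thick, rim 46 mm and inner floor 8 mm above the bench; its middle is 86 mm in front (-x) of the hinge line.
- flap (a joint): Flap angle: 0 shut, level; 1.57 upright; stop 1.70. Aluminium, clear pane: 172 mm hinge to front edge, 162 wide, 6 thick, 0.3 kg, front edge swings up and back. Friction holds it where left above 1.30 rad; lower it falls shut. An ear 26-70 mm from the hinge reaches 132 mm left of its middle line; the set stay stands before it and holds the flap at 1.3 or more. Needs 1.45 for the stay to pass.
- stay_grip (a point): Middle of the upright black round grip (18 mm diameter, 40 mm tall, this point 18 mm under its top and 22 mm above the stay bar) on the prop stay, 55 mm out from the stay's pivot. May be gripped from above from any side, or pushed; it turns between the fingers.
- stay_pivot (a point): Pivot of the prop stay: top of an upright post on the cell's left side, 98 mm above the bench, 136 mm in front of (-x) and 95 mm left of (+y) the middle of the hinge line. Axes as for the cell.
- stay (a joint): Angle of the prop stay, a level steel bar 16 mm wide, 8 mm thick, reaching 120 mm from its upright pivot: 0 parked, pointing to the cell's left (+y); grows clockwise seen from above; 1.57 set, pointing to the back of the cell (+x), its end before the raised flap's ear; stop at 1.60. Light friction keeps it where it is left.
- block_centre (a point): Centre (half-way up) of the clamp block in the cell under the flap, the one to take: dark brown and steel, 26 mm wide (its x), 52-58 mm long (its y), 30 mm high (z up): the body is 18 mm high, the rest a thin stud 17 mm from the middle. 0.12 kg. Long side roughly along the cell's x. It stands on the cell floor, centre 23 mm above the bench. Grip across the 26 mm, tips near the floor.
- tray: Shallow open aluminium tray on four 6 mm feet, fixed, 160 mm along its x, 130 mm along its y, walls 4 mm thick; floor (top face) 10 mm and rim 24 mm above the bench; origin at its centre, at bench height.
- spare_a: Bystander: another clamp block, 24 x 59 x 27 mm, loose on the brown 5 mm card mat, not to be moved; origin at the centre of its underside.
- spare_b: Bystander: another clamp block, 24 x 60 x 29 mm, loose on the brown 5 mm card mat, not to be moved; origin at the centre of its underside.
- casting: Bystander: light grey casting, 60 x 110 x 28 mm, loose on the brown 5 mm card mat, not to be moved; origin at the centre of its underside.

How it is judged:
By the outcome, as a careful person would: the job done as asked, in the order asked, and still so for the second after the job is handed in, with the robot touching nothing.
It also fails if it takes over 64 s, if anything falls off the work surface, if the arm or the gripper's body presses on something with over 40 N, if the wrist force passes 120 N, or if a joint passes its speed limit or range.

## Working session

There is one attempt and no reset: what is moved stays moved. The work goes in short steps, Python scripts to look and compute and a shell command to move; the robot and the scene stay as the last step left them, time stands still between calls to the robot, and variables do not carry over. Pictures are saved under pics/ and viewed, about 8 in all and at most 12, crops included, and the job is handed in when it is done.

```bash
mkdir -p pics; cat > h.py <<'E'
from workcell import *
import numpy as np, cv2
from scipy.spatial.transform import Rotation as R
def save(n,f):
    im,d=camera(n); cv2.imwrite('pics/'+f+'.png',im[...,::-1]); np.save('pics/'+f+'.npy',d); return im,d
def ext(n,st=None):
    i=camera_info(n)
    if 'mount' in i:
        st=st or observe(); q=np.array(st['tcp_rot']); T=np.eye(4); T[:3,:3]=R.from_quat(q[[1,2,3,0]]).as_matrix(); T[:3,3]=st['eef_pos']
        return i,T@np.array(i['mount'])
    T=np.eye(4); T[:3,:3]=R.from_rotvec(np.ravel(i['rvec'])).as_matrix(); T[:3,3]=np.ravel(i['tvec'])
    return i,np.linalg.inv(T)
def ray(n,u,v,z,E=None):
    i,T=E or ext(n); r=T[:3,:3]@np.array([(u-i['cx'])/i['fx'],(v-i['cy'])/i['fy'],1]); o=T[:3,3]
    return o+r*(z-o[2])/r[2]
def dep(n,u,v,d,E=None):
    i,T=E or ext(n); z=d[v,u]; return T[:3,:3]@np.array([(u-i['cx'])/i['fx']*z,(v-i['cy'])/i['fy']*z,z])+T[:3,3]
E
python3 - <<'E'
from h import *
print(observe())
save('top','top1');save('scene','scene1')
for n in('top','scene'):
    i,T=ext(n);print(n,i['fx'],T.round(2))
print(camera_info('wrist'))
E
```

```text
{'clock': 0.0, 'joint_pos': array([-1.44513088e+00,  8.79766398e-02,  1.37226005e+00, -1.44692695e-05,
        1.68357271e+00, -1.03098071e-01]), 'joint_vel': array([-0.00123657,  0.00047882,  0.00027513, -0.00133928,  0.00041441,
        0.00052485]), 'joint_torque': array([-2.53211183e-04, -3.51874173e+01, -3.13269317e+01, -1.57115746e-04,
        1.08272099e-02,  1.39636987e-05]), 'eef_pos': array([ 124.64568601, -535.10975218,  195.32442627]), 'tcp_rot': array([-0.07991963, -0.70247192, -0.08148688,  0.70249978]), 'ft_force': array([-0.3542694 , -1.00082687,  1.07910619]), 'moment': array([-0.02143003, -0.00058702,  0.00895746]), 'width': 85.2146818247173}
top 405.6522704739475 [[ 0.0000e+00 -1.0000e+00  9.0000e-02  5.3044e+02]
 [-1.0000e+00 -0.0000e+00 -0.0000e+00  1.9018e+02]
 [ 0.0000e+00 -9.0000e-02 -1.0000e+00  9.6612e+02]
 [ 0.0000e+00  0.0000e+00  0.0000e+00  1.0000e+00]]
scene 462.7987443909014 [[-7.9000e-01 -3.8000e-01  4.9000e-01  1.2901e+02]
 [-6.2000e-01  4.7000e-01 -6.3000e-01  7.5213e+02]
 [ 0.0000e+00 -8.0000e-01 -6.1000e-01  6.8152e+02]
 [ 0.0000e+00  0.0000e+00  0.0000e+00  1.0000e+00]]
{'fx': 290.21427534413743, 'fy': 290.21427534413743, 'cx': 325.4289987723869, 'cy': 203.12726795189985, 'mount': array([[ 1.11413224e-03, -2.77280866e-01,  9.60788260e-01,
        -1.78661733e+02],
       [ 9.99998673e-01,  1.45050234e-03, -7.40989713e-04,
        -7.56733900e-01],
       [-1.18816335e-03,  9.60787811e-01,  2.77282114e-01,
        -7.04581135e+01],
       [ 0.00000000e+00,  0.00000000e+00,  0.00000000e+00,
         1.00000000e+00]])}
```

View pics/top1.png

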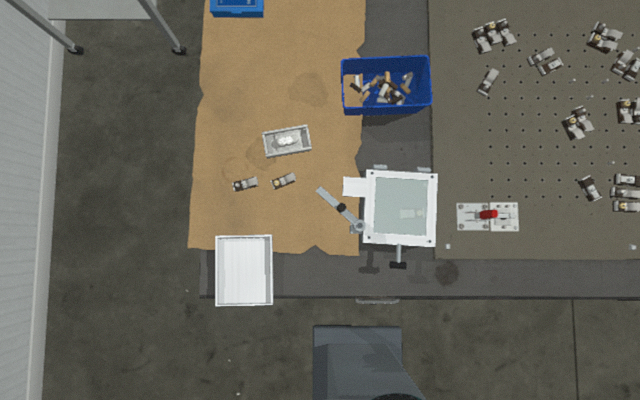

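View pics/scene1.png

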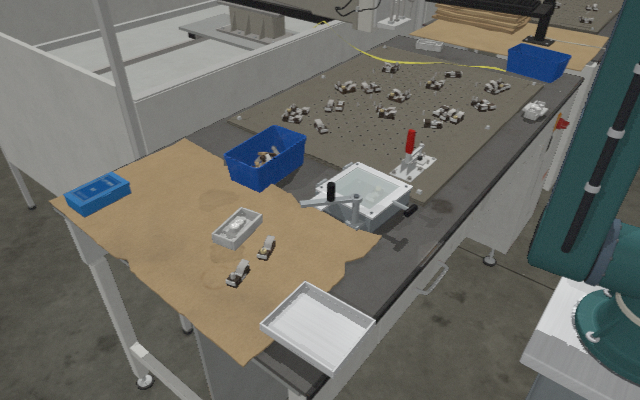

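The top view looks down with +x up and +y left. The cell is at (400,208), with the pull at (398,265). The stay pivot is at (362,227), its grip at (341,208) and its tip at (320,188), so it is already part-turned. The ear is at (355,186), the tray at (244,270), and the block shows under the pane at about (412,213). The spares and casting are on the mat.

```bash
python3 - <<'E'
from h import *
im=cv2.imread('pics/top1.png'); d=np.load('pics/top1.npy'); E=ext('top')
g=im.max(2)
def blobs(m,roi,mn=20):
    u0,v0,u1,v1=roi; mm=np.zeros_like(g);mm[v0:v1,u0:u1]=m[v0:v1,u0:u1]
    n,l,s,c=cv2.connectedComponentsWithStats(mm.astype(np.uint8)); return [(s[k],c[k],l==k) for k in range(1,n) if s[k,4]>=mn]
for s,c,m in blobs(g<40,(310,170,440,280),15): print('dark',s,c.round(1),[dep('top',int(c[0]),int(c[1]),d,E).round(0)])
for (s,c,m),z in [(b,z) for b in blobs(g>190,(200,225,290,315),500) for z in (24,)]:
    r=cv2.minAreaRect(np.argwhere(m)[:,::-1].astype(np.float32)); print('tray',r, [ray('top',*p,z,E).round(1) for p in cv2.boxPoints(r)],ray('top',*r[0],z,E).round(1))
for s,c,m in blobs(g>200,(340,160,440,250),500):
    m=m.astype(np.uint8); m=cv2.morphologyEx(m,cv2.MORPH_CLOSE,np.ones((3,3)))
    m[:,:364]=0
    r=cv2.minAreaRect(np.argwhere(m)[:,::-1].astype(np.float32)); print('flap',s,r,[ray('top',*p,55,E).round(1) for p in cv2.boxPoints(r)],ray('top',*r[0],55,E).round(1))
for u,v,z in [(362,227,98),(341,208,145),(320,188,102),(398,265,52)]: print(u,v,ray('top',u,v,z,E).round(1),dep('top',u,v,d,E).round(1))
big=cv2.resize(im[150:290,300:450],None,fx=5,fy=4.28,interpolation=cv2.INTER_CUBIC);cv2.imwrite('pics/crop.png',big)
E
```

```text
tray ((243.5, 269.5), (71.0, 57.0), 90.0) [array([536.3, 409. ,  24. ]), array([536.7, 277.2,  24. ]), array([375.7, 275.2,  24. ]), array([375.4, 404.9,  24. ])] [455.3 341.6  24. ]
flap [ 343  170   94   77 2600] ((399.1618347167969, 207.93917846679688), (72.97010803222656, 73.6966323852539), 2.6025619506835938) [array([516.8,  75.3,  55. ]), array([683.1,  66.2,  55. ]), array([676. , -99.3,  55. ]), array([510. , -87.4,  55. ])] [595.8 -11.3  55. ]
362 227 [551.6  78.3  98. ] [551.4  79.5 107. ]
341 208 [588.8 126.6 145. ] [589.1 126.4 141.6]
320 188 [634.7 168.2 102. ] [634.8 168.2 101.6]
398 265 [468.5  -7.1  52. ] [469.2  -4.8  62.5]
```

View pics/crop.png

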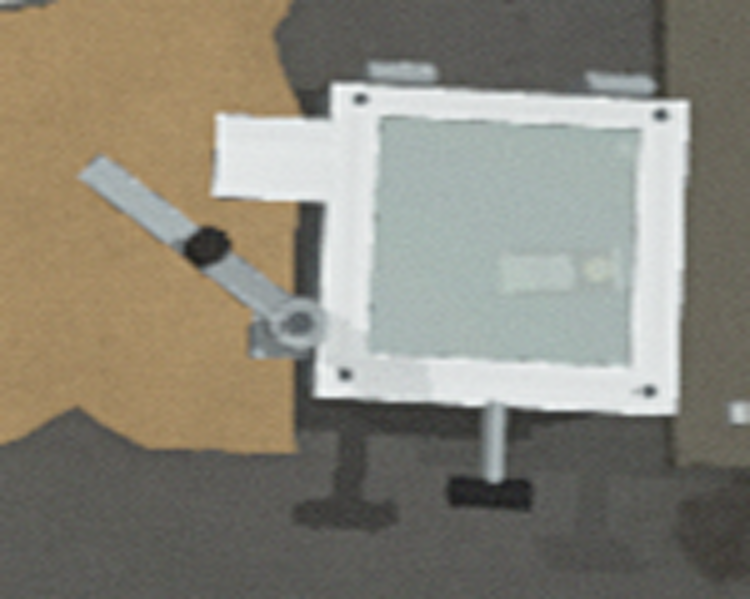

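```bash
cat >> h.py <<'E'
def go(p,yaw,half=False):
    "deltas to TCP p with tool down, tool y at (yaw+90deg) ; prints offset units and rot units"
    st=observe(); q=np.array(st['tcp_rot']); C=R.from_quat(q[[1,2,3,0]]); c,s=np.cos(yaw),np.sin(yaw)
    M=np.array([[0,0,-1],[-s,c,0],[c,s,0]]).T
    rv=(R.from_matrix(M)*C.inv()).as_rotvec()
    dp=np.array(p)-st['eef_pos']
    print('off',(dp/500).round(4),'mm',dp.round(1),'rot',(rv/(np.pi/2)).round(3),'deg',np.degrees(rv).round(1),'F',np.round(st['ft_force'],1),'w',round(st['width'],1),'t',st['clock'])
E
python3 - <<'E'
from h import *
st=observe();q=np.array(st['tcp_rot']);print(R.from_quat(q[[1,2,3,0]]).as_matrix().round(3))
go([440,-5,200],np.radians(-3))
E=ext('top')
for u,v in[(500/5+300,255/4.28+150),(620/5+300,292/4.28+150),(409,213.8)]:print(ray('top',u,v,20,E))
E
```

```text
[[-0.     0.227 -0.974]
 [ 0.002 -0.974 -0.227]
 [-1.    -0.002 -0.   ]]
off [0.6307 1.0603 0.0092] mm [315.3 530.1   4.6] rot [-0.    -0.002  1.821] deg [ -0.   -0.2 163.9] F [-0.5  0.8  0. ] w 85.6 t 0.1
[594.43460771 -20.92546399  20.        ]
[574.40200888 -76.55633149  20.        ]
[584.6252653  -41.76646585  20.        ]
```

```bash
python3 -m crank '{"offset":[[0.0371,0.0624,0],[0.0371,0.0624,0],[0.0371,0.0624,0],[0.0371,0.0624,0],[0.0371,0.0624,0],[0.0371,0.0624,0],[0.0371,0.0624,0],[0.0371,0.0624,0],[0.0371,0.0624,0],[0.0371,0.0624,0],[0.0371,0.0624,0],[0.0371,0.0624,0],[0.0371,0.0624,0],[0.0371,0.0624,0],[0.0371,0.0624,0],[0.0371,0.0624,0],[0.0371,0.0624,0],[0,0,0],[0,0,0]],"delta_rot":[[0,0,0.107],[0,0,0.107],[0,0,0.107],[0,0,0.107],[0,0,0.107],[0,0,0.107],[0,0,0.107],[0,0,0.107],[0,0,0.107],[0,0,0.107],[0,0,0.107],[0,0,0.107],[0,0,0.107],[0,0,0.107],[0,0,0.107],[0,0,0.107],[0,0,0.107],[0,0,0],[0,0,0]]}' 0.4 40
python3 - <<'E'
from h import *
st=observe(); print(st['joint_pos'].round(2)); E=ext('wrist',st)
im,d=save('wrist','w1'); g=im.max(2); go([469,-5,200],np.radians(-3))
m=(g<45).astype(np.uint8);n,l,s,c=cv2.connectedComponentsWithStats(m)
for k in range(1,n):
    if s[k,4]>60:
        r=cv2.minAreaRect(np.argwhere(l==k)[:,::-1].astype(np.float32));print(s[k],c[k].round(0),r,ray('wrist',*r[0],56,E).round(1),dep('wrist',int(c[k][0]),int(c[k][1]),d,E).round(1))
E
```

```text
clock: 2.48
eef_pos: [439.6, -5.5, 196.1]
tcp_rot: [0.706, 0.02, 0.707, -0.02]
ft_force: [0.1, -0.5, 0.1]
width: 59.8
[-0.14 -0.16  1.61 -0.    1.69 -1.66]
off [0.0587 0.0017 0.0075] mm [29.4  0.8  3.7] rot [ 0.    -0.     0.003] deg [ 0.  -0.   0.3] F [0.1 0.1 0.2] w 59.9 t 2.525
[312 203  31  13 377] [327. 209.] ((327.0, 209.0), (12.0, 30.0), 90.0) [467.9  -4.2  56. ] [466.3  -5.2  60.7]
[   18   244   615   156 43613] [326. 349.] ((324.99993896484375, 321.5), (613.9998779296875, 154.99996948242188), -0.0) [619.7 -14.9  56. ] [428.4  -3.8 310.8]
[579 297  17   9  79] [587. 301.] ((586.9616088867188, 301.30767822265625), (8.040761947631836, 15.100942611694336), 78.69007110595703) [608.1 317.8  56. ] [639.3 358.8  13.4]
[553 304  19   8  80] [562. 308.] ((562.0, 307.5), (7.0, 18.0), 90.0) [615.5 287.7  56. ] [647.6 324.9  13.1]
[  5 316  19  14 131] [ 14. 323.] ((13.99998664855957, 322.9999694824219), (11.523320198059082, 13.827984809875488), 50.19443130493164) [ 599.6 -417.    56. ] [ 620.8 -459.5   24.1]
[ 23 334  19  16 138] [ 31. 342.] ((31.500003814697266, 341.0000305175781), (14.849242210388184, 13.435027122497559), 45.0) [ 628.4 -403.7   56. ] [ 656.4 -448.1   21.4]
```

View pics/w1.png

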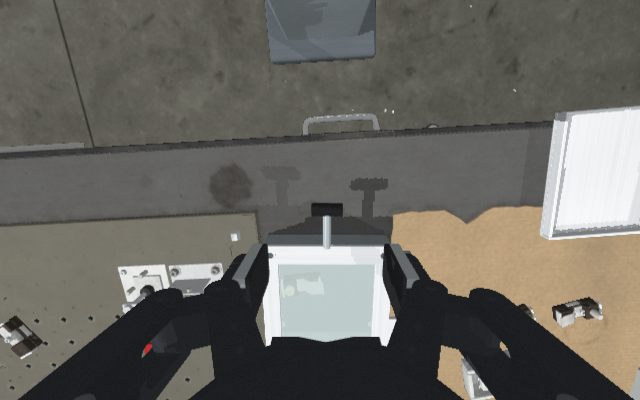

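The pull is at (327,209) in the wrist view, which gives (468,-5). That matches the top view, and the height of about 53 is right. Next I descend and grip it.

```bash
python3 -m crank '{"offset":[[0.0288,0.0008,0],[0.0288,0.0008,0],[0,0,-0.08],[0,0,-0.08],[0,0,-0.08],[0,0,-0.05],[0,0,-0.04],[0,0,0],[0,0,0]],"delta_rot":[[0,0,0],[0,0,0],[0,0,0],[0,0,0],[0,0,0],[0,0,0],[0,0,0],[0,0,0],[0,0,0]]}' 0.4 40
python3 -m crank '{"offset":[[0,0,0],[0,0,0],[0,0,0],[0,0,0],[0,0,0]],"delta_rot":[[0,0,0],[0,0,0],[0,0,0],[0,0,0],[0,0,0]]}' -1 50
python3 - <<'E'
import numpy as np
# arc increments for flap, 14 steps to 1.6
th=np.linspace(0,1.6,17); ex=np.array([.9986,-.0523]); 
x=-217*np.cos(th); z=217*np.sin(th)
for a,b,t in zip(np.diff(x),np.diff(z),th[1:]): print(round(t,2),(np.r_[a*ex,b]/500).round(4).tolist())
E
```

```text
clock: 3.65
eef_pos: [469.9, -4.8, 32.4]
tcp_rot: [0.707, 0.02, 0.706, -0.02]
ft_force: [-0.6, 0.3, 0.9]
width: 59.8
clock: 4.28
eef_pos: [468.9, -4.5, 31.6]
tcp_rot: [0.707, 0.02, 0.707, -0.02]
ft_force: [0.1, -0.4, 0.2]
width: -0.0
0.1 [0.0022, -0.0001, 0.0433]
0.2 [0.0065, -0.0003, 0.0429]
0.3 [0.0107, -0.0006, 0.042]
0.4 [0.0149, -0.0008, 0.0408]
0.5 [0.0188, -0.001, 0.0391]
0.6 [0.0226, -0.0012, 0.037]
0.7 [0.0262, -0.0014, 0.0345]
0.8 [0.0295, -0.0015, 0.0317]
0.9 [0.0325, -0.0017, 0.0286]
1.0 [0.0352, -0.0018, 0.0252]
1.1 [0.0376, -0.002, 0.0216]
1.2 [0.0395, -0.0021, 0.0177]
1.3 [0.0411, -0.0022, 0.0137]
1.4 [0.0423, -0.0022, 0.0095]
1.5 [0.043, -0.0023, 0.0052]
1.6 [0.0433, -0.0023, 0.0009]
```

Width is 0, so the bar was missed. I'll look.

```bash
python3 - <<'E'
from h import *
print(observe()['width'],observe()['eef_pos'])
im,d=save('scene','s2'); c=im[130:290,300:500]; 
t,_=save('top','t2'); c2=t[150:310,300:500]
w,_=save('wrist','w2'); cv2.imwrite('pics/c2.png',np.hstack([cv2.resize(c,None,fx=2,fy=2)[...,::-1],cv2.resize(c2,None,fx=2,fy=2)[...,::-1]]))
E
```

```text
-0.029347448585785113 [468.86099607  -4.47102484  31.5611189 ]
```

View pics/c2.png

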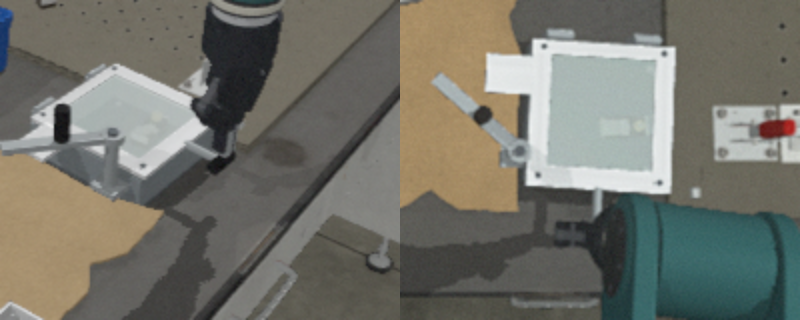

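```bash
python3 - <<'E'
import cv2
a=cv2.imread('pics/w2.png')[130:370,200:450]; b=cv2.imread('pics/s2.png')[160:230,370:440]
cv2.imwrite('pics/c3.png',cv2.hconcat([cv2.resize(a,(400,400)),cv2.resize(b,(400,400))]))
E
```

```text
(no output)
```

View pics/c3.png

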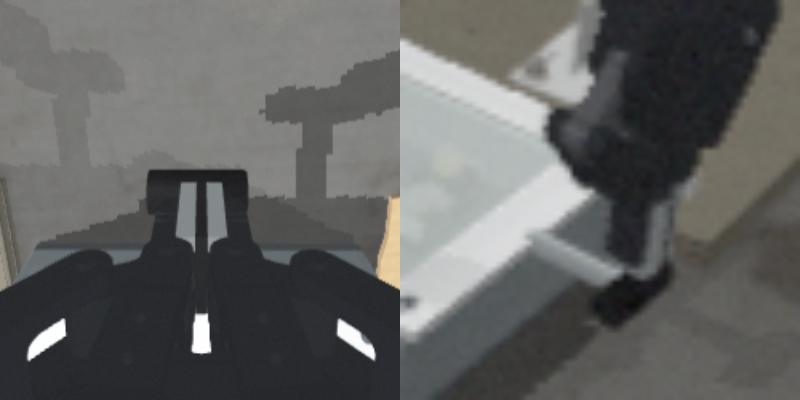

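```bash
python3 - <<'E'
from h import *
E=ext('wrist'); d=np.load('pics/w2.npy')
im=cv2.imread('pics/w2.png')
for v in range(232,290,4):
    print(v,[(u,dep('wrist',u,v,d,E).round(0).tolist(),int(im[v,u].max())) for u in (297,316,326,335)])
s=np.load('pics/s2.npy');Es=ext('scene')
for v,u in [(205,405),(209,407),(211,410),(212,411),(207,413),(202,413),(195,412),(190,412)]: print('s',u,v,dep('scene',u,v,s,Es).round(0))
E
```

```text
232 [(297, [460.0, -20.0, 53.0], 31), (316, [462.0, -9.0, 51.0], 31), (326, [462.0, -3.0, 52.0], 32), (335, [463.0, 3.0, 50.0], 29)]
236 [(297, [461.0, -19.0, 57.0], 36), (316, [463.0, -9.0, 55.0], 33), (326, [462.0, -3.0, 57.0], 35), (335, [462.0, 2.0, 57.0], 31)]
240 [(297, [463.0, -19.0, 59.0], 44), (316, [457.0, -8.0, 73.0], 139), (326, [458.0, -3.0, 72.0], 38), (335, [459.0, 2.0, 72.0], 139)]
244 [(297, [465.0, -19.0, 60.0], 52), (316, [458.0, -8.0, 78.0], 140), (326, [458.0, -3.0, 77.0], 38), (335, [458.0, 2.0, 77.0], 138)]
248 [(297, [467.0, -19.0, 60.0], 49), (316, [458.0, -7.0, 82.0], 140), (326, [458.0, -3.0, 82.0], 40), (335, [458.0, 2.0, 83.0], 140)]
252 [(297, [469.0, -19.0, 61.0], 49), (316, [458.0, -7.0, 87.0], 139), (326, [458.0, -3.0, 87.0], 39), (335, [458.0, 2.0, 86.0], 137)]
256 [(297, [472.0, -20.0, 60.0], 45), (316, [458.0, -7.0, 90.0], 139), (326, [459.0, -3.0, 89.0], 39), (335, [458.0, 1.0, 91.0], 139)]
260 [(297, [461.0, -16.0, 86.0], 45), (316, [458.0, -7.0, 94.0], 140), (326, [458.0, -3.0, 94.0], 38), (335, [459.0, 1.0, 94.0], 140)]
264 [(297, [462.0, -16.0
[... 450 characters left out ...]
0], 46), (326, [460.0, -3.0, 105.0], 48), (335, [457.0, 1.0, 109.0], 47)]
280 [(297, [457.0, -14.0, 112.0], 45), (316, [457.0, -6.0, 112.0], 47), (326, [461.0, -3.0, 106.0], 47), (335, [458.0, 1.0, 112.0], 46)]
284 [(297, [457.0, -13.0, 115.0], 46), (316, [457.0, -6.0, 115.0], 46), (326, [463.0, -3.0, 105.0], 49), (335, [457.0, 1.0, 116.0], 46)]
288 [(297, [456.0, -13.0, 118.0], 47), (316, [457.0, -6.0, 118.0], 46), (326, [466.0, -3.0, 105.0], 47), (335, [458.0, 1.0, 117.0], 47)]
s 405 205 [514. -72.   6.]
s 407 209 [474.   2.  58.]
s 410 211 [464.   6.  60.]
s 411 212 [462.   5.  58.]
s 413 207 [460.   2.  71.]
s 413 202 [462.   3.  84.]
s 412 195 [457.  23. 116.]
s 412 190 [457.  28. 132.]
```

Both cameras agree. The bar is where I measured it (469,-3,53), but the closed fingers end at z≈69 while the reported TCP is 31.6. So the real fingertips are about 37 mm short of the reported TCP, and the jaws closed above the bar. I'll reopen, go 36 mm lower while watching the force, and grip again.

```bash
python3 -m crank '{"offset":[[0,0,0],[0,0,0],[0,0,0],[0,0,0],[0,0,0],[0,0.001,-0.02],[0,0.001,-0.02],[0,0,-0.016],[0,0,-0.016],[0,0,0]],"delta_rot":[[0,0,0],[0,0,0],[0,0,0],[0,0,0],[0,0,0],[0,0,0],[0,0,0],[0,0,0],[0,0,0],[0,0,0]]}' 0.4 50
python3 -m crank '{"offset":[[0,0,0],[0,0,0],[0,0,0],[0,0,0],[0,0,0]],"delta_rot":[[0,0,0],[0,0,0],[0,0,0],[0,0,0],[0,0,0]]}' -1 50
```

```text
clock: 5.68
eef_pos: [468.1, -3.4, -5.5]
tcp_rot: [0.706, 0.02, 0.708, -0.02]
ft_force: [-0.2, -0.1, 0.4]
width: 60.0
clock: 6.3
eef_pos: [469.0, -6.1, -3.6]
tcp_rot: [0.707, 0.018, 0.707, -0.021]
ft_force: [-1.1, -6.6, 1.4]
width: 35.4
```

Gripped at 35.4 mm, as expected. Next is the arc.

```bash
python3 -m crank '{"offset":[[0.0022,-0.0001,0.0433],[0.0065,-0.0003,0.0429],[0.0107,-0.0006,0.042],[0.0149,-0.0008,0.0408],[0.0188,-0.001,0.0391],[0.0226,-0.0012,0.037],[0.0262,-0.0014,0.0345],[0.0295,-0.0015,0.0317]],"delta_rot":[[0,0,0],[0,0,0],[0,0,0],[0,0,0],[0,0,0],[0,0,0],[0,0,0],[0,0,0]]}' - 50
python3 -m crank '{"offset":[[0.0325,-0.0017,0.0286],[0.0352,-0.0018,0.0252],[0.0376,-0.002,0.0216],[0.0395,-0.0021,0.0177],[0.0411,-0.0022,0.0137],[0.0423,-0.0022,0.0095],[0.043,-0.0023,0.0052],[0.0433,-0.0023,0.0009],[0,0,0],[0,0,0]],"delta_rot":[[0,0,0],[0,0,0],[0,0,0],[0,0,0],[0,0,0],[0,0,0],[0,0,0],[0,0,0],[0,0,0],[0,0,0]]}' - 50
```

```text
clock: 7.3
eef_pos: [533.2, -9.8, 150.8]
tcp_rot: [0.705, 0.018, 0.708, -0.022]
ft_force: [-0.8, -7.2, -4.6]
width: 35.1
clock: 8.55
eef_pos: [691.8, -19.2, 213.2]
tcp_rot: [0.707, 0.019, 0.707, -0.023]
ft_force: [-2.2, -7.7, 1.7]
width: 35.3
```

```bash
python3 -m crank '{"offset":[[0,0,0],[0,0,0],[0,0,0],[0,0,0],[0,0,0.03],[0,0,0.05],[0,0,0.06],[-0.08,0,0],[-0.1,0.04,0],[-0.1,0.04,0],[0,0,0],[0,0,0]],"delta_rot":[[0,0,0],[0,0,0],[0,0,0],[0,0,0],[0,0,0],[0,0,0],[0,0,0],[0,0,0],[0,0,0],[0,0,0],[0,0,0],[0,0,0]]}' 0.4 40
python3 - <<'E'
from h import *
st=observe(); E=ext('wrist',st); w,wd=save('wrist','w3')
s,sd=save('scene','s3'); t,td=save('top','t3')
cv2.imwrite('pics/c4.png',np.hstack([cv2.resize(s[80:260,260:460],(400,360)),cv2.resize(t[140:290,310:470],(384,360))])[...,::-1])
Et=ext('top'); m=(t.max(2)<45).astype(np.uint8); m[:195]=0;m[225:]=0;m[:,:325]=0;m[:,360:]=0
n,l,ss,c=cv2.connectedComponentsWithStats(m)
for k in range(1,n):
    if ss[k,4]>15: print(ss[k],c[k],ray('top',*c[k],142,Et).round(1),dep('top',int(c[k][0]),int(c[k][1]),td,Et).round(1))
E
```

```text
clock: 10.05
eef_pos: [552.5, 24.7, 284.0]
tcp_rot: [0.708, 0.019, 0.706, -0.02]
ft_force: [0.7, 0.3, -0.3]
width: 59.8
```

View pics/c4.png

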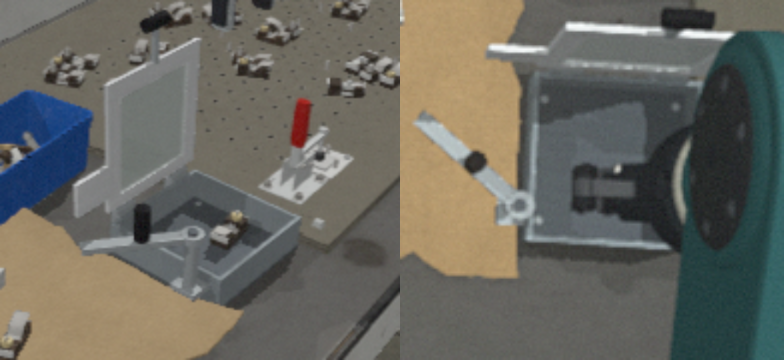

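The flap stands upright and the stay has not moved; its grip is at about (591,126). I'll go over it and take it from above, with tips at about z 112.

```bash
python3 -m crank '{"offset":[[0.019,0.0504,0],[0.019,0.0504,0],[0.019,0.0504,0],[0.019,0.0504,0],[0,0,-0.08],[0,0,-0.08],[0,0,-0.08],[0,0,-0.08],[0,0,-0.06],[0,0,-0.038],[0,0,0]],"delta_rot":[[0,0,0],[0,0,0],[0,0,0],[0,0,0],[0,0,0],[0,0,0],[0,0,0],[0,0,0],[0,0,0],[0,0,0],[0,0,0]]}' 0.4 30
python3 -m crank '{"offset":[[0,0,0],[0,0,0],[0,0,0],[0,0,0],[0,0,0]],"delta_rot":[[0,0,0],[0,0,0],[0,0,0],[0,0,0],[0,0,0]]}' -1 30
python3 - <<'E'
from h import *
st=observe(); p=st['eef_pos'][:2]; P=np.array([554.3,85.9]); ex=np.array([.9986,-.0523]);ey=np.array([.0523,.9986])
v=p-P; th=np.arctan2(v@ex,v@ey); print(p,np.hypot(*v),th)
a=np.linspace(th,1.59,8); q=[P+55*(np.sin(x)*ex+np.cos(x)*ey) for x in a]; q[0]=p
print((np.diff(q,axis=0)/500).round(4).tolist(), q[-1])
E
```

```text
clock: 11.58
eef_pos: [589.3, 125.2, 71.4]
tcp_rot: [0.706, 0.02, 0.708, -0.02]
ft_force: [0.2, 0.4, -0.2]
width: 59.6
clock: 12.2
eef_pos: [590.9, 125.6, 75.3]
tcp_rot: [0.708, 0.02, 0.706, -0.019]
ft_force: [-0.4, 0.5, 6.4]
width: 17.0
[590.92805154 125.5947106 ] 54.01188951502412 0.6929141128297842
[[0.0111, -0.0087], [0.0083, -0.0114], [0.0068, -0.0123], [0.0052, -0.0131], [0.0035, -0.0137], [0.0017, -0.014], [-0.0001, -0.0141]] [609.15763706  81.96937187]
```

```bash
python3 -m crank '{"offset":[[0.0111,-0.0087,0],[0.0083,-0.0114,0],[0.0068,-0.0123,0],[0.0052,-0.0131,0],[0.0035,-0.0137,0],[0.0017,-0.014,0],[0,-0.0141,0],[0,0,0],[0,0,0]],"delta_rot":[[0,0,0],[0,0,0],[0,0,0],[0,0,0],[0,0,0],[0,0,0],[0,0,0],[0,0,0],[0,0,0]]}' - 30
```

```text
clock: 13.32
eef_pos: [614.3, 83.7, 75.5]
tcp_rot: [0.712, 0.021, 0.702, -0.018]
ft_force: [13.8, 4.4, -0.7]
width: 17.1
```

```bash
python3 -m crank '{"offset":[[0,0,0],[0,0,0],[0,0,0],[0,0,0],[0,0,0.05],[0,0,0.08],[0,0,0.1],[0,0,0.1],[-0.1,-0.1,0],[-0.1,-0.1,0],[-0.1,-0.1,0],[0,0,0],[0,0,0]],"delta_rot":[[0,0,0],[0,0,0],[0,0,0],[0,0,0],[0,0,0],[0,0,0],[0,0,0],[0,0,0],[0,0,0],[0,0,0],[0,0,0],[0,0,0],[0,0,0]]}' 0.2 40
python3 - <<'E'
from h import *
s,sd=save('scene','s4'); t,td=save('top','t4'); print(observe()['eef_pos'])
cv2.imwrite('pics/c5.png',np.hstack([cv2.resize(s[80:260,260:460],(400,360)),cv2.resize(t[140:290,310:470],(384,360))])[...,::-1])
E
```

```text
clock: 14.95
eef_pos: [475.8, -50.6, 238.7]
tcp_rot: [0.707, 0.02, 0.706, -0.02]
ft_force: [0.4, 0.2, 0.3]
width: 51.4
[476.30434309 -49.95505289 238.38966557]
```

View pics/c5.png

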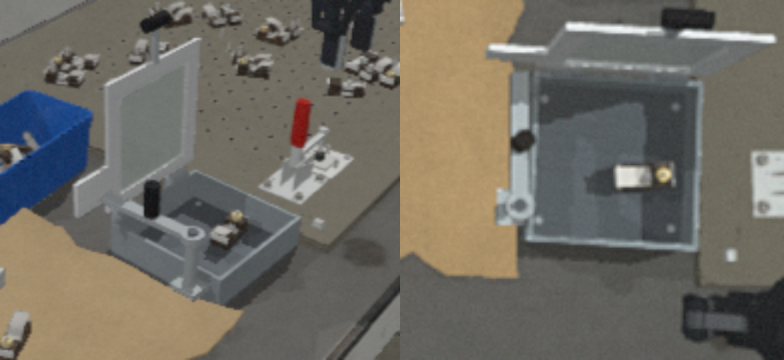

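```bash
python3 - <<'E'
from h import *
t=cv2.imread('pics/t4.png'); td=np.load('pics/t4.npy'); E=ext('top')
P=ray('top',359.6,225.4,107,E);G=ray('top',361.25,198.75,142,E);T=ray('top',359.9,171,102,E)
ex=np.array([.9986,-.0523]);ey=np.array([.0523,.9986])
for n,q in(('G',G),('T',T)):
    v=(q-P)[:2];print(n,P.round(1),q.round(1),np.hypot(*v).round(1),np.arctan2(v@ex,v@ey).round(3))
# block by depth height above cell floor
v,u=np.mgrid[195:235,385:432]; X=np.array([dep('top',a,b,td,E) for a,b in zip(u.ravel(),v.ravel())])
k=(X[:,2]>16)&(X[:,2]<50)&(X[:,0]<640)&(X[:,0]>535)&(X[:,1]>-85)
p=X[k]; print(k.sum(),p.min(0).round(1),p.max(0).round(1))
r=cv2.minAreaRect(p[:,:2].astype(np.float32));print(r)
z=p[:,2];
for lo,hi in((16,24),(24,29),(29,45)):
    s=p[(z>lo)&(z<hi)];print(lo,hi,len(s),s.mean(0).round(1) if len(s) else '')
# same by brightness
m=np.zeros(t.shape[:2],np.uint8);m[195:235,385:432]=t.max(2)[195:235,385:432]>130
n,l,s,c=cv2.connectedComponentsWithStats(m)
for i in range(1,n):
    if s[i,4]>20: rr=cv2.minAreaRect(np.argwhere(l==i)[:,::-1].astype(np.float32));print(s[i],rr,ray('top',*rr[0],26,E).round(1))
cv2.imwrite('pics/blk.png',cv2.resize(t[190:240,380:440],(720,600),interpolation=cv2.INTER_CUBIC))
E
```

```text
G [554.8  84.5 107. ] [608.1  85.  142. ] 53.3 1.51
T [554.8  84.5 107. ] [671.9  82.3 102. ] 117.1 1.538
262 [572.3 -75.3  16.1] [598.5 -17.4  39.4]
((585.6211547851562, -46.449745178222656), (25.224824905395508, 57.91259002685547), 4.156053066253662)
16 24 78 [584.1 -45.7  19.7]
24 29 103 [586.6 -54.4  26.6]
29 45 81 [585.1 -39.7  31.4]
[399 209  15   9 118] ((406.0, 213.0), (8.0, 14.0), 90.0) [586.1 -33.4  26. ]
[417 210   6   6  30] ((419.5, 212.5), (5.0, 5.0), 90.0) [587.4 -64.7  26. ]
```

View pics/blk.png

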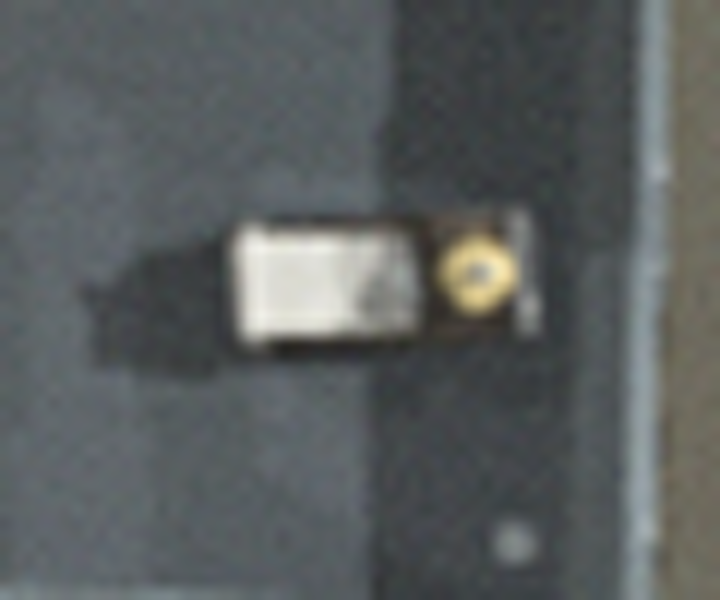

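```bash
python3 - <<'E'
from h import *
td=np.load('pics/t4.npy'); i,T=ext('top')
v,u=np.mgrid[0:400,0:640]; C=np.stack([(u-i['cx'])/i['fx']*td,(v-i['cy'])/i['fy']*td,td],-1); W=C@T[:3,:3].T+T[:3,3]
def fit(n,m):
    p=W[m][:,:2].astype(np.float32); l=cv2.fitLine(p,cv2.DIST_HUBER,0,.01,.01).ravel(); print(n,len(p),l.round(3),'deg',np.degrees(np.arctan(l[1]/l[0])).round(2),p.min(0),p.max(0))
x,y,z=W[...,0],W[...,1],W[...,2]
fit('stay',(z>96)&(z<106)&(x>565)&(x<670)&(y>65)&(y<105))
fit('right',(z>42)&(z<50)&(x>530)&(x<660)&(y<-80)&(y>-115))
fit('left',(z>42)&(z<50)&(x>530)&(x<660)&(y>55)&(y<95))
fit('front',(z>42)&(z<50)&(x>500)&(x<535)&(y>-70)&(y<50))
E
```

```text
stay 315 [ 1.00000e+00 -2.10000e-02  6.19441e+02  8.39460e+01] deg -1.2 [566.2915   75.42475] [669.9149    91.295555]
right 167 [ 9.98000e-01 -5.90000e-02  5.93033e+02 -9.16930e+01] deg -3.35 [530.8456  -98.51078] [658.52185 -85.09468]
left 123 [ 9.99000e-01 -5.50000e-02  5.96394e+02  6.37370e+01] deg -3.13 [530.38153   58.823845] [659.94995  70.07153]
front 141 [ 5.80000e-02  9.98000e-01  5.21286e+02 -9.42800e+00] deg 86.67 [515.0328  -69.62721] [526.0358    49.726936]
```

The stay is within 2° of the cell's +x (about 1.535 rad), well in front of the ear. The flap is upright at the stop side. The block centre is (585.6,-46.4), measured 25x58 mm, with its long side along world y. That contradicts the hint's "along the cell's x", so I go by the images. I'll turn the jaws to close along x.

```bash
python3 -m crank '{"offset":[[0.0243,0.0008,-0.019],[0.0243,0.0008,-0.019],[0.0243,0.0008,-0.019],[0.0243,0.0008,-0.019],[0.0243,0.0008,-0.019],[0.0243,0.0008,-0.019],[0.0243,0.0008,-0.019],[0.0243,0.0008,-0.019],[0.0243,0.0008,-0.019],[0,0,0],[0,0,0]],"delta_rot":[[0,0,-0.1085],[0,0,-0.1085],[0,0,-0.1085],[0,0,-0.1085],[0,0,-0.1085],[0,0,-0.1085],[0,0,-0.1085],[0,0,-0.1085],[0,0,-0.1085],[0,0,0],[0,0,0]]}' 0.2 40
python3 - <<'E'
from h import *
st=observe();E=ext('wrist',st);w,d=save('wrist','w5'); go([585.6,-46.4,-27],np.radians(-91)); print(st['joint_pos'].round(2))
v,u=np.mgrid[0:400:2,0:640:2]; v,u=v.ravel(),u.ravel();i,T=E;z=d[v,u];X=np.stack([(u-i['cx'])/i['fx']*z,(v-i['cy'])/i['fy']*z,z],-1)@T[:3,:3].T+T[:3,3]
k=(X[:,2]>15)&(X[:,2]<42)&(abs(X[:,0]-585)<40)&(abs(X[:,1]+46)<38);p=X[k];print(len(p),p.min(0).round(1),p.max(0).round(1),cv2.minAreaRect(p[:,:2].astype(np.float32)))
E
```

```text
clock: 16.42
eef_pos: [585.1, -46.4, 152.8]
tcp_rot: [-0.496, -0.504, -0.496, 0.504]
ft_force: [0.7, 0.4, -0.7]
width: 51.4
off [ 9.000e-04  3.000e-04 -3.605e-01] mm [   0.5    0.2 -180.3] rot [ 0.     0.    -0.001] deg [ 0.   0.  -0.1] F [-0.   0.6  0.2] w 51.2 t 16.475
[-0.18  0.18  1.35  0.    1.61 -0.16]
295 [572.7 -72.8  15.7] [598.9 -16.8  39.9] ((586.3580932617188, -44.68669891357422), (25.596006393432617, 56.872955322265625), 3.0627381801605225)
```

```bash
python3 -m crank '{"offset":[[0.001,0.002,-0.07],[0,0,-0.08],[0,0,-0.08],[0,0,-0.06],[0,0,-0.04],[0,0,-0.02],[0,0,-0.01],[0,0,0]],"delta_rot":[[0,0,0.04],[0,0,0],[0,0,0],[0,0,0],[0,0,0],[0,0,0],[0,0,0],[0,0,0]]}' 0.2 40
python3 -m crank '{"offset":[[0,0,0],[0,0,0],[0,0,0],[0,0,0],[0,0,0]],"delta_rot":[[0,0,0],[0,0,0],[0,0,0],[0,0,0],[0,0,0]]}' -1 40
```

```text
clock: 17.48
eef_pos: [585.9, -46.2, -26.4]
tcp_rot: [0.511, 0.489, 0.511, -0.488]
ft_force: [0.4, 0.3, 0.1]
width: 51.3
clock: 18.1
eef_pos: [586.4, -46.3, -25.8]
tcp_rot: [0.512, 0.489, 0.51, -0.488]
ft_force: [1.0, -0.8, 6.0]
width: 24.7
```

```bash
python3 -m crank '{"offset":[[0,0,0.02],[0,0,0.05],[0,0,0.08],[0,0,0.08],[0,0,0.08],[0,0,0.04],[-0.0291,0.0862,0],[-0.0291,0.0862,0],[-0.0291,0.0862,0],[-0.0291,0.0862,0],[-0.0291,0.0862,0],[-0.0291,0.0862,0],[-0.0291,0.0862,0],[-0.0291,0.0862,0],[-0.0291,0.0862,0],[0,0,0],[0,0,0]],"delta_rot":[[0,0,0],[0,0,0],[0,0,0],[0,0,0],[0,0,0],[0,0,0],[0,0,0],[0,0,0],[0,0,0],[0,0,0],[0,0,0],[0,0,0],[0,0,0],[0,0,0],[0,0,0],[0,0,0],[0,0,0]]}' - 40
python3 - <<'E'
from h import *
st=observe();E=ext('wrist',st);w,d=save('wrist','w6'); s,_=save('scene','s6');t,_=save('top','t6')
cv2.imwrite('pics/c6.png',np.hstack([cv2.resize(s[80:400,200:450],(400,512)),cv2.resize(w[:,100:540],(400,512))])[...,::-1]); go([455.3,341.6,-23],np.radians(-87))
E
```

```text
clock: 20.23
eef_pos: [454.1, 341.3, 147.3]
tcp_rot: [0.511, 0.488, 0.511, -0.489]
ft_force: [0.5, -0.8, -1.1]
width: 24.1
off [ 0.001   0.0018 -0.3415] mm [   0.5    0.9 -170.8] rot [ 0.    -0.     0.006] deg [ 0.  -0.   0.6] F [-0.   0.4 -1.7] w 24.4 t 20.375
```

View pics/c6.png

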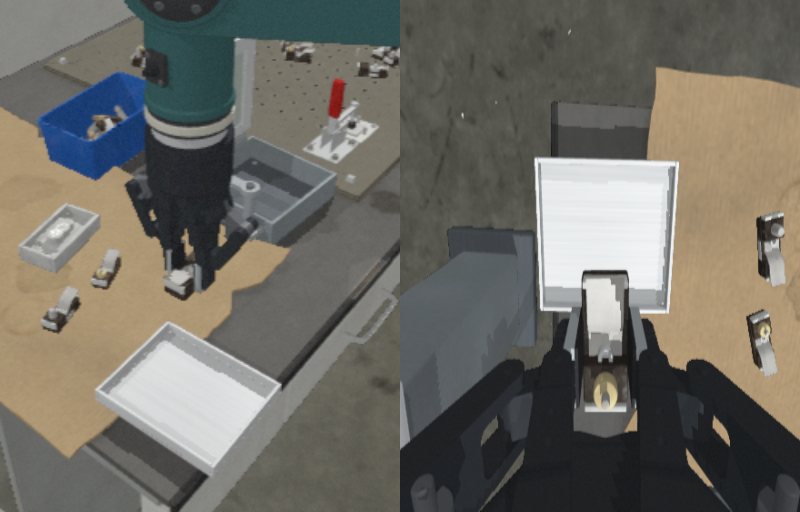

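The block is held level and upright above the tray.

```bash
python3 -m crank '{"offset":[[0.001,0.001,-0.07],[0,0,-0.08],[0,0,-0.08],[0,0,-0.05],[0,0,-0.03],[0,0,-0.012],[0,0,-0.01],[0,0,-0.006],[0,0,0],[0,0,0]],"delta_rot":[[0,0,0],[0,0,0],[0,0,0],[0,0,0],[0,0,0],[0,0,0],[0,0,0],[0,0,0],[0,0,0],[0,0,0]]}' - 40
```

```text
clock: 21.62
eef_pos: [455.3, 342.6, -20.6]
tcp_rot: [0.511, 0.489, 0.511, -0.488]
ft_force: [-0.3, 0.4, -0.6]
width: 24.4
```

```bash
python3 -m crank '{"offset":[[0,0,-0.003],[0,0,-0.003],[0,0,0],[0,0,0]],"delta_rot":[[0,0,0],[0,0,0],[0,0,0],[0,0,0]]}' - 40
```

```text
clock: 22.12
eef_pos: [455.1, 342.4, -23.8]
tcp_rot: [0.511, 0.489, 0.511, -0.489]
ft_force: [0.0, -0.4, 2.2]
width: 24.4
```

The force went from about -1 N to +2 N at the expected height, so the block is resting on the tray floor. I'll release and retreat.

```bash
python3 -m crank '{"offset":[[0,0,0],[0,0,0],[0,0,0],[0,0,0],[0,0,0],[0,0,0.03],[0,0,0.08],[0,0,0.1],[0,0,0.1],[0,0,0.08],[-0.04,-0.1,0],[-0.03,-0.1,0],[0,-0.1,0],[0,-0.1,0],[0,-0.1,0],[0,-0.1,0],[0,-0.1,0],[0,0,0],[0,0,0]],"delta_rot":[[0,0,0],[0,0,0],[0,0,0],[0,0,0],[0,0,0],[0,0,0],[0,0,0],[0,0,0],[0,0,0],[0,0,0],[0,0,0],[0,0,0],[0,0,0],[0,0,0],[0,0,0],[0,0,0],[0,0,0],[0,0,0],[0,0,0]]}' 0.2 40
python3 - <<'E'
from h import *
s,_=save('scene','s7');t,td=save('top','t7')
cv2.imwrite('pics/c7.png',np.hstack([cv2.resize(s[60:400,160:460],(400,453)),cv2.resize(t[110:320,195:470],(400,453))])[...,::-1])
i,T=ext('top');v,u=np.mgrid[0:400,0:640]; C=np.stack([(u-i['cx'])/i['fx']*td,(v-i['cy'])/i['fy']*td,td],-1); W=C@T[:3,:3].T+T[:3,3];x,y,z=np.moveaxis(W,-1,0)
k=(abs(x-455)<65)&(abs(y-341)<52)&(z>15);p=W[k];print(p.min(0),p.max(0),cv2.minAreaRect(p[:,:2].astype(np.float32)))
k=(z>96)&(z<106)&(x>565)&(x<670)&(y>65)&(y<105);l=cv2.fitLine(W[k][:,:2].astype(np.float32),cv2.DIST_HUBER,0,.01,.01).ravel();print('stay',l)
a=cv2.imread('pics/top1.png').astype(int);print('spare/casting diff',np.abs(a-t[...,::-1])[120:200,225:318].max(2).mean())
E
```

```text
clock: 24.5
eef_pos: [420.1, -7.4, 171.7]
tcp_rot: [0.511, 0.489, 0.511, -0.488]
ft_force: [-0.0, -0.0, -0.5]
width: 51.3
[437.56282499 312.64636863  15.28890885] [467.92471789 371.17503231  39.23623298] ((452.4135437011719, 341.87420654296875), (30.18728256225586, 58.28059387207031), 0.9867103695869446)
stay [ 9.9976087e-01 -2.1868840e-02  6.1981769e+02  8.3859650e+01]
spare/casting diff 9.190456989247313
```

View pics/c7.png

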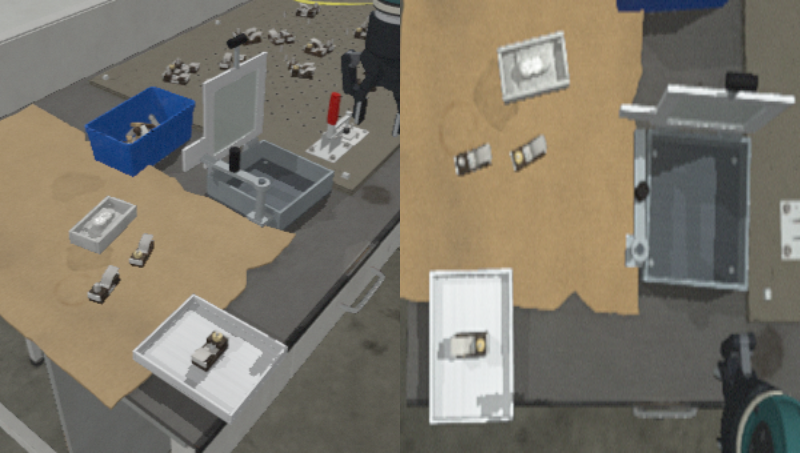

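The block stands upright in the middle of the tray, with its top at z≈39 against an expected 40. The flap is propped, the stay is set and the bystanders look unmoved. Handing in.

```bash
python3 -c "
from workcell import *
print(hand_in())"
```

```text
the job is handed in; nothing more can be done
None
```

The job is done and handed in at about 25 s of the 64 s allowed. I raised the flap by its pull to about 1.6 rad, swung the stay in front of its ear, then set the clamp block down in the tray.

**Last checks**
- **Block:** it stands right way up near the tray's middle, at about (452,342), with its top at z≈39 mm against 40 expected.
- **Flap and stay:** the flap is upright. The stay measures about 1.53–1.54 rad, 2° short of nominal. I judged that close enough and did not nudge it further.
- **Robot:** clear of everything, with wrist force near zero.
- **Spares and casting:** they look unmoved in the picture. A rough image difference against the first view averaged 9 grey levels, which I took as noise and did not check further.

**What disagreed with the brief**
- **Fingertips:** they end about 37 mm short of the reported TCP. My first grip closed on nothing above the bar. I saw this in two cameras and corrected for it from then on.
- **Block direction:** its long side lay along the cell's y, not x as stated, so I gripped it by what the images showed.
- **Force on the stay:** the wrist read about 14 N along x at the end of the swing, and I did not find out why.

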